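# Take the dry napkin ring off the drying bar

## Robot

A 6-joint arm with a two-finger parallel gripper is mounted at the origin on the work surface. World frame = base frame: x ahead of the robot, y to its left, z up, the work surface at z = 0. Lengths are in m, angles in rad, forces in N, time in s.
With the tool pointing down it reaches from about 0.35 to 0.85 m from the base axis. Payload 8.1 kg.
Tool frame: the origin (TCP) lies midway between the tips of the shut fingers; the grasp point (between the pads) lies 19 mm behind it (robot.tcp_to_grasp is the distance from the TCP to the grasp point, in m); x points along the fingers, y is the direction in which the jaws open and shut, and the axes are right-handed (so a half turn about x gives the same grasp; the last joint's range is limited). The gripper opens to 93 mm and grips with 3 to 60 N. Pads are 15 mm wide; open, the fingers measure 128 mm over their backs; the gripper's body (75 mm by 188 mm) begins 65 mm behind the grasp point.
Start: joints at [1.235, 0.13, 1.488, -0, 1.523, -0.085], TCP at [0.149, 0.581, 0.193] pointing down, gripper open.
Joint ranges: [-2.96, 2.96], [-0.89, 2.26], [0.02, 2.5], [-1.34, 4.48], [0, 2.73], [-2.66, 2.66]. Speed limits (rad/s): [2.39, 2.39, 2.79, 3.14, 3.14, 3.14].

## Interface

Orientations are given as a rotation vector (axis times angle).
In Python, from plant import robot gives the robot as it stands.
- The arm moves only by the tool play_rows, never from a script. Its argument "plan" is a list of rows, each an object with "slide": the shift along the world's x, y, z as a fraction of full scale, a list of three; "roll": the turn about the world's z as a fraction of full scale; "fingers": the gripper command: -1 is shut, 1 is fully open, values between are in proportion. A call has 1 to 20 rows; each row shifts and turns the commanded pose from where the row before left it; what a row does not reach is not made up. Full scale, the value 1, is 30 mm for a shift and 8 degrees for a turn. A row lasts 1/8 s, in which the tool goes at most 62.5 mm and 10.7 degrees, less where a joint would pass 70% of its speed; a pose out of reach is approached as far as the arm can. A call with a number of a shift or a turn outside -1 to 1 is refused whole. A call with a gripper value outside its range is refused whole. The fingers move at their own pace and stop on an object; "squeeze" is the grip in N (left out, the last holds). Time passes only in rows, so rows that do not move let the fingers close. It gives the time, the measured TCP pose, the force and the opening at its end, in the units of the state.
- robot.read_state(): the state, without advancing time (a new reading comes with each control period).
- robot.read_camera(name): name is "scene" or "top" or "wrist"; returns the picture (480x640x3 uint8, red, green, blue); there is no depth.
- robot.get_calibration(name): a dict with "fx", "fy", "cx", "cy" (pixels), "R" (3x3) and "t" (3): a world point X has camera coordinates R X + t; the wrist camera has in their place "T_tool_cam" (4x4, takes a point from camera to tool coordinates, whose origin is the TCP and whose axes are the tool frame's). Camera axes: x right, y down, z forward; pixel columns grow to the right and rows downward; lengths in m; the calibration is good to about 2 mm. The wrist camera is an equidistant fisheye: a pixel r from the principal point sees the ray r / f radians off the axis. A picture is of the moment at which its call begins: read the wrist's pose just before it. get_calibration takes no time and is no camera call.
- robot.close_job(): hands the job in, once; it reports no verdict.
Trained networks look in the newest picture that a camera, given by its name, has taken for a name from the list of things; names that differ only in an ending like _2 or _b are one class to them, and where a whole thing is asked for, a point or a joint stands for the part that bears it (a point fixed in the world has none). Each returns a list of dicts, best first, with "p" (0 to 1); they miss things now and then, are a little off and sometimes report something else, mostly with a low value. They report only what shows in the picture. A call takes as long as a camera call. They do not tell look-alikes from the thing itself.
- robot.boxes_of(camera, target): "extent" ([centre column, centre row, width, height] in pixels, round what is visible of it).
- robot.regions_of(camera, target): "region" (480x640 bool, what is visible of it) and "extent" ([centre column, centre row, width, height] in pixels, round what is visible of it).
- robot.mark_of(camera, target): "point" ([column, row] in pixels: a listed point, or the origin of a listed thing).
The state is a dict: "t": time; "q": joint angles; "dq": joint speeds; "joint_torque": joint torques, N m; "tool_pos": TCP position; "orientation": TCP orientation; "force": force on the tool from outside, world axes, zero at the start; "wrist_torque": the same for the moment, N m; "opening": finger opening in m.
Only numpy, scipy, OpenCV 4.12 (cv2) and the standard library are available. Lean on these libraries where they do the work, as an engineer would, in place of code of your own. Each camera call takes 0.05 s, during which the arm holds its last target.

## Task

The red square napkin ring on the craft table's drying bar is dry: slide it gently along the bar and off its free end, without forcing it against the bar, then set it down in the wooden tray on one of its flat sides, hole level, and let go. Do not drop it, and leave the other things on the table where they are.

Things in the scene. Friction and masses are not known exactly. Their poses are not given: they have to be found in the camera images.
- red_ring: Red wooden napkin ring with a white stripe: square tube 50 x 50 mm outside, square through hole 30 x 30 mm, 26 mm long, about 60 g. Origin at its centre; x along the hole, pointing towards the board; z up. It hangs on the inner half of the bar by the roof of its hole, centre 3 mm below the bar's axis, up to 1 mm off it sideways and askew by up to 0.08 rad.
- stand: Fixed drying stand: plywood board 200 mm wide (y), 18 mm thick (x), top at 148 mm, on a foot. Origin on the table under the board's middle; z up; a jointed bar juts out level to -x. Bar: rigid dark wood, 24 x 24 mm square, axis 115 mm above the table; inner half 80 mm from the board to a flush, rounded knuckle with a brass pin, outer half 120 mm from the pin to the plain free end.
- bar_zone (a point): Point on the board's front at mid-width and bar height, 11 mm to -x of the stand's origin; axes as the stand. The bar is NOT measured: inner half starts within 35 mm (y) of this point, turned about the vertical up to 0.1 rad from -x; outer half is locked at up to 0.4 rad either way from the inner. Play 3 mm all round a centred ring. More than 14 N between ring and bar is forcing.
- tray: Fixed open wooden tray, 160 x 160 mm outside, 144 x 144 mm inside, rim 24 mm above the table, inner floor 8 mm above the table. Origin at the centre of its underside on the table, z up.
- paint_jar: Small glass paint jar with white cap, 52 mm across, 65 mm high, standing loose. Origin at the centre of its underside.
- cup: White ceramic cup, 72 mm across, 75 mm high, standing loose. Origin at the centre of its underside.
- egg_box: Loose cardboard box of brown eggs, 110 x 255 mm, eggs up to 70 mm high, long side along its y. Origin at the centre of its underside.
There are look-alikes about, which are no part of the job. There is more than one size of the red_ring; the one meant has the size given above.

How it is judged:
By the outcome, as a careful person would: the job done as asked, in the order asked, and still so for the second after the job is handed in, with the robot touching nothing.
It also fails if it takes over 70 s, if anything falls off the work surface, if the arm or the gripper's body presses on something with over 40 N, if the wrist force passes 120 N, or if a joint passes its speed limit or range.

## Working session

There is one attempt and no reset: what is moved stays moved. The work goes in short steps, Python scripts to look and compute and a tool call to move; the robot and the scene stay as the last step left them, time stands still between calls to the robot, and variables do not carry over. Pictures are saved under pics/ and viewed, and the job is handed in when it is done.

Besides the shell and the picture viewer there is one more tool, called after "Emit:" by a JSON object that holds its "fn" and its "kwargs", one argument or row to a line. play_rows: Moves the arm, as the interface text tells. Its arguments: {"type":"object","properties":{"plan":{"type":"array","items":{"type":"object","properties":{"slide":{"type":"array","items":{"type":"number","minimum":-1,"maximum":1}},"roll":{"type":"number","minimum":-1,"maximum":1},"fingers":{"type":"number"}}}},"squeeze":{"type":"number"}},"required":["plan"]}

```bash
ls; mkdir -p pics
python3 - <<'E'
from plant import robot
import cv2,numpy as np
s=robot.read_state();print(s)
print(robot.tcp_to_grasp)
for n in ("scene","top","wrist"):
    im=robot.read_camera(n);cv2.imwrite(f"pics/{n}0.png",im[:,:,::-1])
    print(n,robot.get_calibration(n))
    for t in ("red_ring","stand","tray","paint_jar","cup","egg_box","bar_zone"):
        for k in (robot.boxes_of,robot.mark_of) if n!="wrist" else (robot.boxes_of,):
            try:
                print(t,[(np.round(d.get("extent",d.get("point")),1).tolist(),round(d["p"],2)) for d in k(n,t)])
            except Exception as e: print(t,e)
E
```

```text
pics
{'t': 0.0, 'q': array([ 1.23461351e+00,  1.31146272e-01,  1.48927945e+00,  1.13192727e-05,
        1.52301233e+00, -8.54050809e-02]), 'dq': array([-0.00031093, -0.0001425 ,  0.0007076 , -0.001251  , -0.00015796,
       -0.00114424]), 'joint_torque': array([ 6.50134789e-04, -5.59816146e+01, -4.91782737e+01,  7.67629221e-02,
        3.48634401e-02, -9.25476911e-05]), 'tool_pos': array([0.14866537, 0.58064833, 0.19219631]), 'orientation': array([ 0.1954597 ,  1.56221316, -0.1982968 ]), 'force': array([ 0.86618539,  0.13213471, -0.70316219]), 'wrist_torque': array([-0.01091952,  0.01675448, -0.01698051]), 'opening': 0.09287390428393902}
0.0188
scene {'fx': 606.7532017985061, 'fy': 606.7532017985061, 'cx': 316.39115716096853, 'cy': 233.2690834793136, 'R': array([[ 0.63664089,  0.77106193, -0.01232356],
       [ 0.60144409, -0.50646798, -0.61786341],
       [-0.48265244,  0.38594518, -0.78618887]]), 't': array([-0.3978369 , -0.26599889,  1.42412124])}
red_ring [([418.7, 244.8, 23.6, 23.7], 0.8), ([341.9, 186.2, 33.5, 50.6], 0.8), ([402.9, 173.6, 26.9, 35.3], 0.6)]
red_ring [([342.3, 1
[... 1436 characters left out ...]
96)]
egg_box [([389.0, 163.9, 117.7, 56.2], 0.73)]
egg_box [([383.5, 166.2], 0.7)]
bar_zone [([181.4, 248.1, 65.2, 105.0], 0.58)]
bar_zone [([187.9, 245.3], 0.97)]
wrist {'fx': 371.64829954431775, 'fy': 371.64829954431775, 'cx': 313.96379285756615, 'cy': 236.628027544752, 'T_tool_cam': array([[ 2.69403536e-04, -2.75230618e-01,  9.61378195e-01,
        -1.91693038e-01],
       [ 9.99999915e-01,  3.73752289e-04, -1.73225730e-04,
         1.35960239e-03],
       [-3.11640276e-04,  9.61378160e-01,  2.75230696e-01,
        -7.50493891e-02],
       [ 0.00000000e+00,  0.00000000e+00,  0.00000000e+00,
         1.00000000e+00]])}
red_ring []
stand []
tray []
paint_jar []
cup []
egg_box []
bar_zone []
```

View pics/scene0.png

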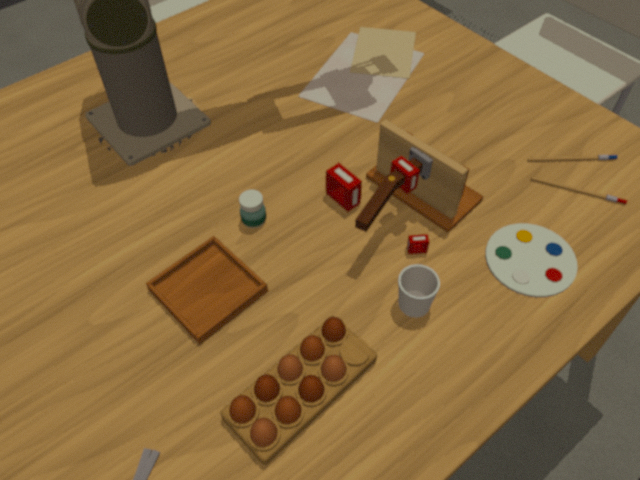

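View pics/top0.png

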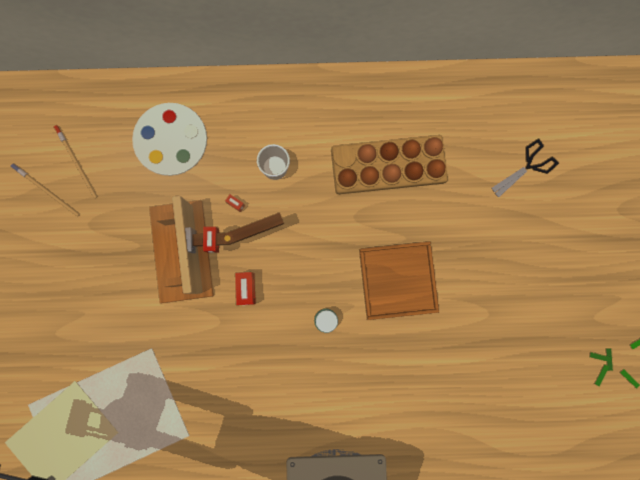

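View pics/wrist0.png

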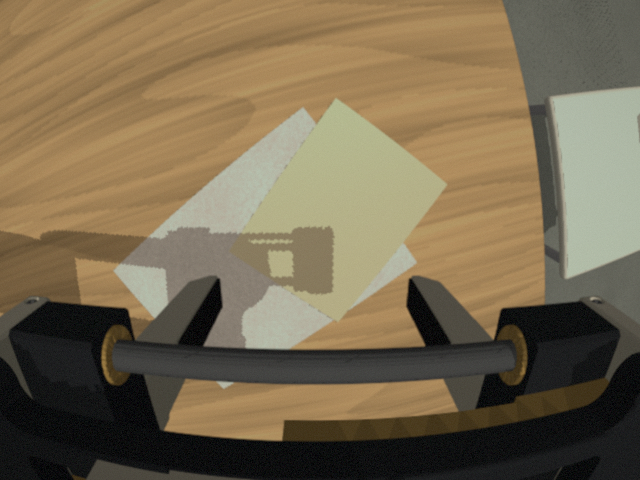

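Run:
```python
import cv2
a=cv2.imread("pics/scene0.png")[100:270,300:520]
cv2.imwrite("pics/sc_c.png",cv2.resize(a,None,fx=3.5,fy=3.5,interpolation=cv2.INTER_CUBIC))
a=cv2.imread("pics/top0.png")[170:320,130:310]
cv2.imwrite("pics/top_c.png",cv2.resize(a,None,fx=4,fy=4,interpolation=cv2.INTER_CUBIC))
```

```text
(no output)
```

View pics/sc_c.png

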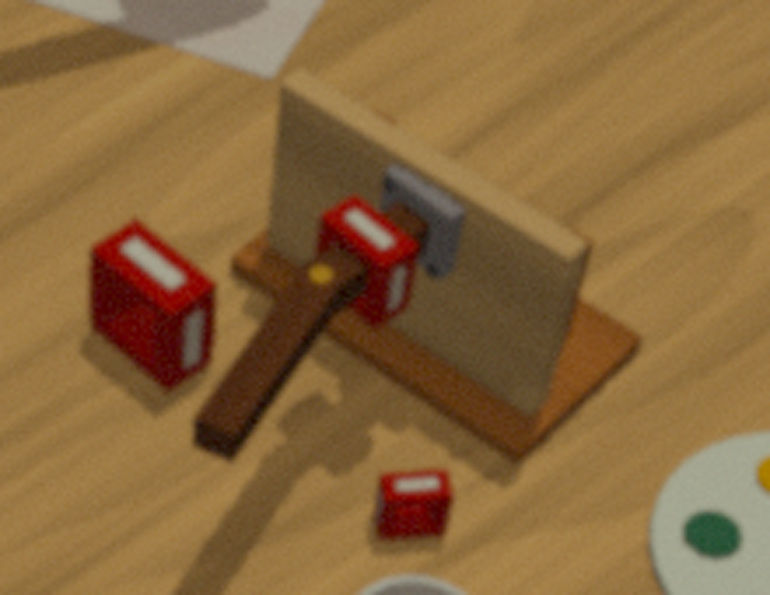

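View pics/top_c.png

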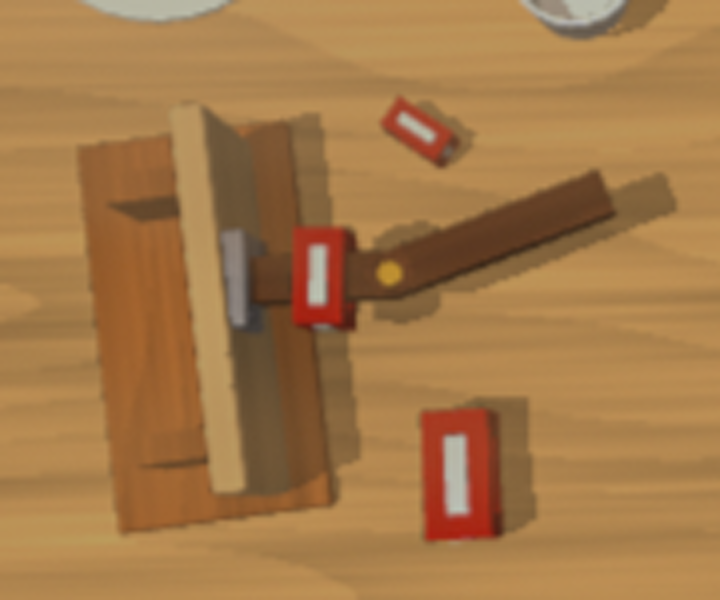

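```bash
cat > h.py <<'E'
from plant import robot
import cv2,numpy as np
from scipy.spatial.transform import Rotation as Ro
def ray(n,p,st=None):
    c=robot.get_calibration(n); p=np.atleast_2d(np.asarray(p,float))
    x=(p[:,0]-c["cx"])/c["fx"]; y=(p[:,1]-c["cy"])/c["fy"]
    if n!="wrist":
        d=np.stack([x,y,np.ones_like(x)],1); R=c["R"]; o=-R.T@c["t"]; return o,d@R
    r=np.hypot(x,y); k=np.sin(r)/np.maximum(r,1e-9)
    d=np.stack([x*k,y*k,np.cos(r)],1)
    T=c["T_tool_cam"]; Rt=Ro.from_rotvec(st["orientation"]).as_matrix()
    return Rt@T[:3,3]+st["tool_pos"], d@(Rt@T[:3,:3]).T
def onz(n,p,z,st=None):
    o,d=ray(n,p,st); return o+d*((z-o[2])/d[:,2])[:,None]
def proj(n,X,st=None):
    c=robot.get_calibration(n); X=np.atleast_2d(X)
    if n!="wrist":
        q=X@c["R"].T+c["t"]; return np.stack([q[:,0]/q[:,2]*c["fx"]+c["cx"],q[:,1]/q[:,2]*c["fy"]+c["cy"]],1)
    T=c["T_tool_cam"]; Rt=Ro.from_rotvec(st["orientation"]).as_matrix()
    q=((X-st["tool_pos"])@Rt-T[:3,3])@T[:3,:3]
    r=np.hypot(q[:,0],q[:,1]); th=np.arctan2(r,q[:,2]); k=th/np.maximum(r,1e-9)
    return np.stack([q[:,0]*k*c["fx"]+c["cx"],q[:,1]*k*c["fy"]+c["cy"]],1)
E
python3 - <<'E'
from h import *
s=robot.read_state(); print(s["t"]);print(Ro.from_rotvec(s["orientation"]).as_matrix().round(3))
print("pin,end,ringtop",onz("top",[[227.2,238],[281.3,218.3]],.127).round(4), onz("top",[[209.5,238.7]],.137).round(4))
print("scene pin,end",onz("scene",[[391.7,178],[359,223]],.127).round(4))
print("tray",onz("top",[[399.4,280.9]],.024).round(4),onz("scene",[[207.4,291.6]],.024).round(4))
print("tray corners",onz("top",[[360,249],[430.5,242],[438,312],[369,319]],.024).round(3))
print("zone",onz("top",[187.9,245.3],.115).round(4))
print("big ring",onz("top",[245.,287],.06), "jar",onz("top",[326,321],.065),"cup",onz("top",[274,161],.075))
E
```

```text
1.9
[[-0.     0.248  0.969]
 [ 0.     0.969 -0.248]
 [-1.    -0.    -0.   ]]
pin,end,ringtop [[0.5843 0.2153 0.127 ]
 [0.622  0.1029 0.127 ]] [[0.5828 0.2501 0.137 ]]
scene pin,end [[0.5846 0.2165 0.127 ]
 [0.6255 0.0981 0.127 ]]
tray [[ 0.4882 -0.1518  0.024 ]] [[ 0.5084 -0.1593  0.024 ]]
tray corners [[ 0.562 -0.067  0.024]
 [ 0.573 -0.225  0.024]
 [ 0.417 -0.234  0.024]
 [ 0.406 -0.081  0.024]]
zone [[0.5726 0.2987 0.115 ]]
big ring [[0.48387651 0.18760219 0.06      ]] jar [[0.40620141 0.01531284 0.065     ]] cup [[0.75506807 0.11783682 0.075     ]]
```

Emit:
{"fn": "play_rows", "kwargs": {
  "plan": [
    {"slide":[0.5,-0.4,0.5],"roll":-0.5,"fingers":1},
    {"slide":[0.9,-0.8,0.5],"roll":-0.63,"fingers":1},
    {"slide":[0.97,-0.85,0.5],"roll":-0.63,"fingers":1},
    {"slide":[0.97,-0.85,0.5],"roll":-0.63,"fingers":1},
    {"slide":[0.97,-0.85,0],"roll":-0.63,"fingers":1},
    {"slide":[0.97,-0.85,0],"roll":-0.63,"fingers":1},
    {"slide":[0.97,-0.85,0],"roll":-0.63,"fingers":1},
    {"slide":[0.97,-0.85,0],"roll":-0.63,"fingers":1},
    {"slide":[0.97,-0.85,0],"roll":-0.63,"fingers":1},
    {"slide":[0.97,-0.85,0],"roll":-0.63,"fingers":1},
    {"slide":[0.97,-0.85,0],"roll":-0.63,"fingers":1},
    {"slide":[0.97,-0.85,0],"roll":-0.63,"fingers":1},
    {"slide":[0.97,-0.85,0],"roll":-0.63,"fingers":1},
    {"slide":[0.97,-0.85,0],"roll":-0.63,"fingers":1},
    {"slide":[0.97,-0.85,0],"roll":-0.63,"fingers":1},
    {"slide":[0.5,-0.4,0],"roll":-0.13,"fingers":1},
    {"slide":[0,0,0],"roll":0,"fingers":1},
    {"slide":[0,0,0],"roll":0,"fingers":1}
  ]
}}

```text
t: 4.15
tool_pos: [0.5834, 0.2028, 0.2533]
orientation: [1.207, 1.211, -1.207]
force: [-0.9, 0.2, -0.6]
opening: 0.093
```

Run:
```python
from h import *
s=robot.read_state(); print(s["t"],s["tool_pos"],s["orientation"],s["force"]);print(Ro.from_rotvec(s["orientation"]).as_matrix().round(4))
im=robot.read_camera("wrist");cv2.imwrite("pics/w1.png",im[:,:,::-1])
np.save("w1s.npy",s,allow_pickle=True)
print([(d["extent"],d["p"]) for d in robot.boxes_of("wrist","red_ring")])
```

```text
4.15 [0.58344028 0.20276429 0.25326581] [ 1.20744274  1.21101655 -1.20746236] [-0.92691188  0.23424139 -0.58255479]
[[-4.0e-04  1.0e+00  2.5e-03]
 [ 4.0e-04  2.5e-03 -1.0e+00]
 [-1.0e+00 -4.0e-04 -4.0e-04]]
[([223.8, 216.5, 71.1, 42.2], 0.93), ([315.8, 165.9, 62.0, 37.1], 0.81), ([393.4, 194.0, 33.6, 39.4], 0.64)]
```

View pics/w1.png

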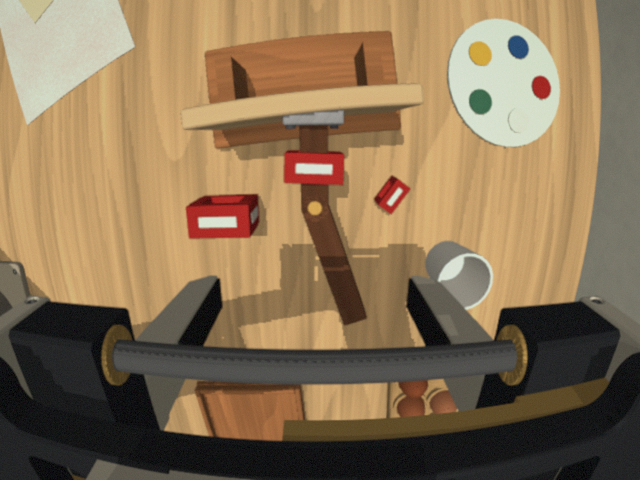

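Run:
```python
import cv2
a=cv2.imread("pics/w1.png")[100:250,260:400]
cv2.imwrite("pics/w1c.png",cv2.resize(a,None,fx=4,fy=4,interpolation=cv2.INTER_CUBIC))
a=cv2.imread("pics/w1.png")[190:340,270:410]
cv2.imwrite("pics/w1d.png",cv2.resize(a,None,fx=4,fy=4,interpolation=cv2.INTER_CUBIC))
```

```text
(no output)
```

View pics/w1c.png

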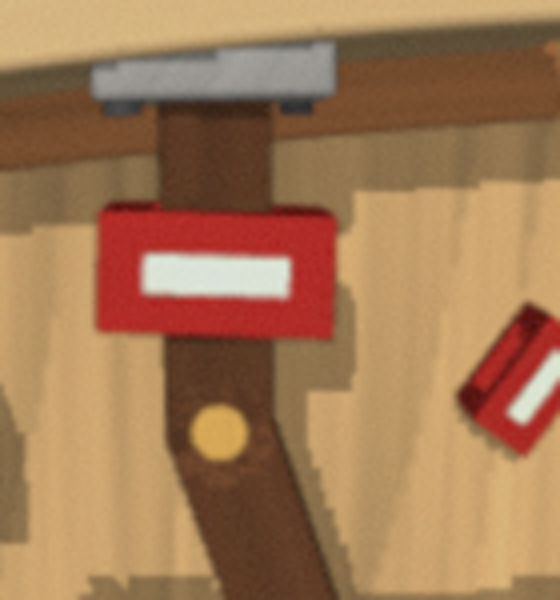

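View pics/w1d.png

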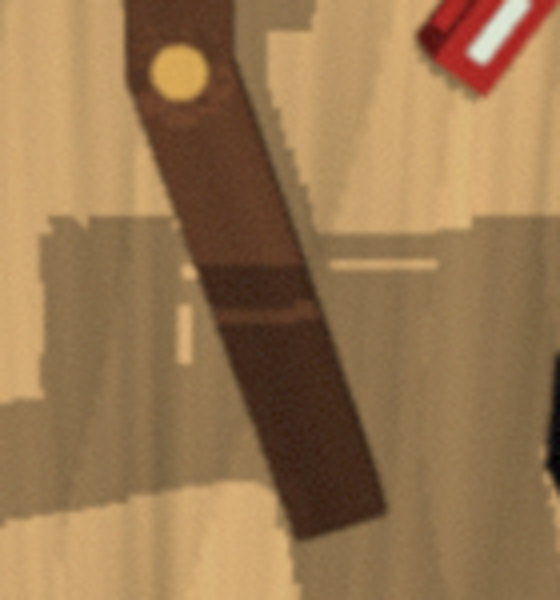

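```bash
cat > edge.py <<'E'
from h import *
def edges(im,p0,p1,half=6,n=25):
    """subpixel strongest gradient normal to segment p0-p1"""
    g=cv2.GaussianBlur(im.astype(np.float32),(0,0),0.8)
    p0=np.array(p0,float);p1=np.array(p1,float);t=(p1-p0)/np.linalg.norm(p1-p0);nn=np.array([-t[1],t[0]])
    u=np.arange(-half,half+.01,.25);out=[]
    for a in np.linspace(0,1,n):
        q=p0+a*(p1-p0)+u[:,None]*nn
        v=np.stack([cv2.remap(g[:,:,c],q[:,0].astype(np.float32)[None],q[:,1].astype(np.float32)[None],cv2.INTER_LINEAR)[0] for c in range(3)],1)
        d=np.linalg.norm(np.gradient(v,axis=0),axis=1)
        i=np.argmax(d); w=slice(max(0,i-4),i+5)
        out.append(p0+a*(p1-p0)+(u[w]@d[w]/d[w].sum())*nn)
    return np.array(out)
def lf(P):
    x=cv2.fitLine(P[:,:2].astype(np.float32),cv2.DIST_HUBER,0,.0003,1e-5).ravel()
    return x[2:],x[:2],np.abs((P[:,0]-x[2])*x[1]-(P[:,1]-x[3])*x[0]).mean()
E
python3 - <<'E'
from edge import *
im=cv2.imread("pics/w1.png");s=np.load("w1s.npy",allow_pickle=True).item()
c=lambda x,y,o:((x+.5)/4-.5+o[0],(y+.5)/4-.5+o[1])
o1=(260,100);o2=(270,190)
S={"inL_up":(c(160,125,o1),c(161,195,o1)),"inR_up":(c(272,125,o1),c(272,195,o1)),
"inL_lo":(c(167,350,o1),c(168,420,o1)),"inR_lo":(c(273,350,o1),c(273,400,o1)),
"outL":(c(165,170,o2),c(287,500,o2)),"outR":(c(252,115,o2),c(378,480,o2)),"end":(c(308,535,o2),c(377,517,o2)),
"rT":(c(170,210,o1),c(265,212,o1)),"rB":(c(110,332,o1),c(320,337,o1)),"rL":(c(99,225,o1),c(98,320,o1)),"rR":(c(333,225,o1),c(333,325,o1))}
L={}
for k,(a,b) in S.items():
    e=edges(im,a,b,4); P=onz("wrist",e,.137 if k[0]=="r" else .127,s)
    p,d,r=lf(P); 
    j=1 if abs(d[1])>abs(d[0]) else 0
    if j==1 and d[1]>0:d=-d
    if j==0 and d[0]<0:d=-d
    L[k]=(p,d); print(k,p.round(4),"ang",(np.arctan2(d[0],-d[1]) if j else np.arctan2(d[1],d[0])).round(4),"res",r.round(5),P[0,:2].round(4),P[-1,:2].round(4))
X=onz("wrist",[c(220,432,o1),c(180,73,o2)],.127,s);print("pin",X.round(4))
E
```

```text
inL_up [0.572  0.2749] ang 0.0112 res 0.00021 [0.572 0.282] [0.5719 0.267 ]
inR_up [0.5965 0.2742] ang -0.0109 res 0.00012 [0.597  0.2821] [0.5964 0.2671]
inL_lo [0.5735 0.225 ] ang 0.0021 res 9e-05 [0.5733 0.2335] [0.5735 0.2181]
inR_lo [0.5976 0.2277] ang 0.0198 res 8e-05 [0.5976 0.2336] [0.5976 0.2226]
outL [0.5964 0.1497] ang 0.3384 res 0.00024 [0.5813 0.1929] [0.6102 0.1104]
outR [0.6223 0.1498] ang 0.3398 res 0.00015 [0.6026 0.2063] [0.6339 0.1164]
end [0.625  0.1028] ang 0.3457 res 0.00016 [0.6176 0.1002] [0.634 0.106]
rT [0.5876 0.2636] ang -0.0472 res 0.00015 [0.5752 0.2641] [0.5948 0.2634]
rB [0.5824 0.2381] ang -0.0333 res 0.00021 [0.5627 0.2388] [0.6065 0.2373]
rL [0.5597 0.2486] ang -0.0186 res 0.0001 [0.56   0.2613] [0.5595 0.2414]
rR [0.6096 0.25  ] ang 0.0085 res 0.00012 [0.6095 0.2614] [0.6089 0.2405]
pin [[0.5857 0.2155 0.127 ]
 [0.5857 0.2153 0.127 ]]
```

Emit:
{"fn": "play_rows", "kwargs": {
  "plan": [
    {"slide":[0.04,0.4,0],"roll":-0.1,"fingers":1},
    {"slide":[0,0.8,-0.3],"roll":-0.2,"fingers":1},
    {"slide":[0,0.4,-0.6],"roll":0,"fingers":1},
    {"slide":[0,0,-0.9],"roll":0,"fingers":1},
    {"slide":[0,0,-0.9],"roll":0,"fingers":1},
    {"slide":[0,0,-0.5],"roll":0,"fingers":1},
    {"slide":[0,0,-0.24],"roll":0,"fingers":1},
    {"slide":[0,0,0],"roll":0,"fingers":1},
    {"slide":[0,0,0],"roll":0,"fingers":1}
  ]
}}

```text
t: 5.38
tool_pos: [0.5861, 0.25, 0.1514]
orientation: [1.241, 1.188, -1.238]
force: [-0.2, -0.6, -0.1]
opening: 0.0929
```

Run:
```python
from h import *
s=robot.read_state(); print(s["t"],s["tool_pos"],s["orientation"],s["force"]);print(Ro.from_rotvec(s["orientation"]).as_matrix().round(4))
im=robot.read_camera("wrist");cv2.imwrite("pics/w2.png",im[:,:,::-1])
np.save("w2s.npy",s,allow_pickle=True)
R=Ro.from_rotvec(s["orientation"]).as_matrix()
print(proj("wrist",[s["tool_pos"]+R@np.array([0,y,z]) for y in(-.0465,.0465) for z in (-.0075,.0075)],s))
```

```text
5.375 [0.58613463 0.24995595 0.15136889] [ 1.24102788  1.18848558 -1.23793918] [-0.15856594 -0.58183874 -0.09589398]
[[ 1.900e-03  9.991e-01 -4.140e-02]
 [ 7.000e-04 -4.140e-02 -9.991e-01]
 [-1.000e+00  1.800e-03 -7.000e-04]]
[[227.69850623 262.56366238]
 [229.72732749 287.15842455]
 [394.36853584 262.65584235]
 [392.45303857 287.29884324]]
```

View pics/w2.png

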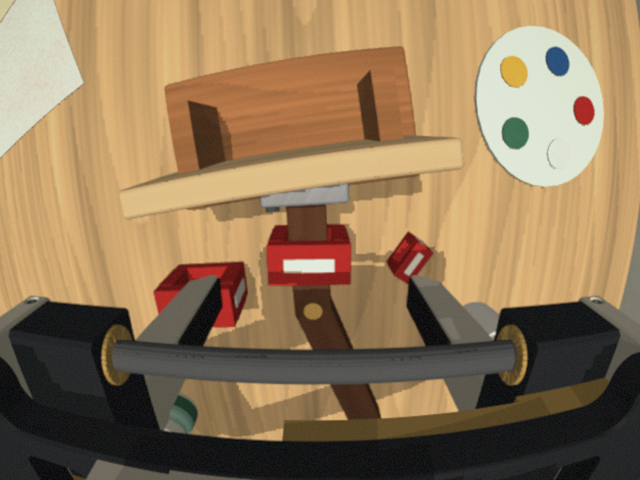

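Emit:
{"fn": "play_rows", "kwargs": {
  "plan": [
    {"slide":[-0.09,0,-0.4],"roll":0,"fingers":1},
    {"slide":[0,0,-0.6],"roll":0,"fingers":1},
    {"slide":[0,0,-0.5],"roll":0,"fingers":1},
    {"slide":[0,0,-0.4],"roll":0,"fingers":1},
    {"slide":[0,0,0],"roll":0,"fingers":1},
    {"slide":[0,0,0],"roll":0,"fingers":1}
  ]
}}

```text
t: 6.18
tool_pos: [0.583, 0.2498, 0.0934]
orientation: [1.24, 1.189, -1.239]
force: [0.1, 1.0, 1.1]
opening: 0.0927
```

Run:
```python
from h import *
for i in range(2):
    s=robot.read_state(); print(s["t"],s["tool_pos"],s["orientation"],s["force"]);print(Ro.from_rotvec(s["orientation"]).as_matrix()[:,1].round(4))
    im=robot.read_camera("wrist");
cv2.imwrite("pics/w3.png",im[:,:,::-1])
cv2.imwrite("pics/w3c.png",cv2.resize(im[180:380,190:440,::-1],None,fx=3,fy=3,interpolation=cv2.INTER_CUBIC))
```

```text
6.175 [0.58299359 0.24982895 0.09342102] [ 1.24000257  1.18909843 -1.23917163] [0.07185881 1.00734501 1.12629586]
[ 9.991e-01 -4.140e-02  5.000e-04]
6.225 [0.58323937 0.24990639 0.09381802] [ 1.24042777  1.18881569 -1.23856685] [-0.3886528   0.81659525  0.65279772]
[ 0.9991 -0.0413  0.0011]
```

View pics/w3c.png

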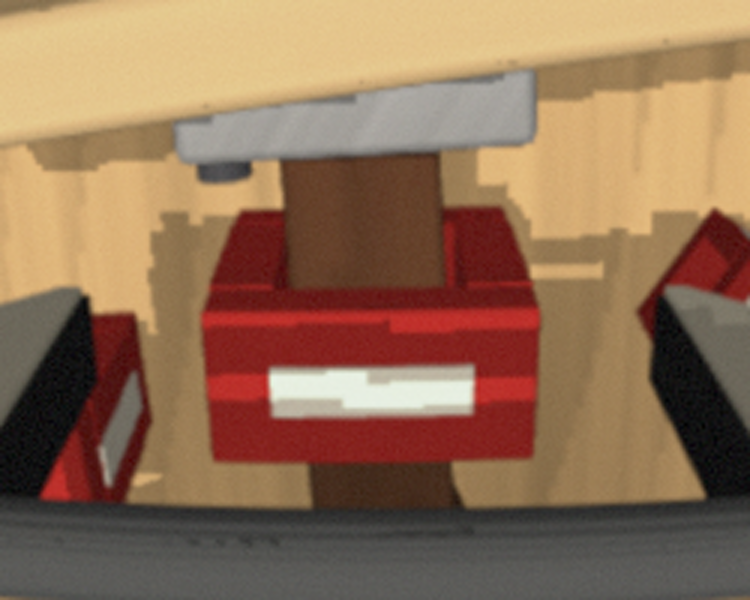

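Emit:
{"fn": "play_rows", "kwargs": {
  "plan": [
    {"slide":[0,0,0],"roll":0,"fingers":-0.05},
    {"slide":[0,0,0],"roll":0,"fingers":-0.1},
    {"slide":[0,0,0],"roll":0,"fingers":-0.2},
    {"slide":[0,0,0],"roll":0,"fingers":-0.3},
    {"slide":[0,0,0],"roll":0,"fingers":-1},
    {"slide":[0,0,0],"roll":0,"fingers":-1}
  ],
  "squeeze": 10
}}

```text
t: 7.02
tool_pos: [0.5827, 0.2498, 0.093]
orientation: [1.24, 1.189, -1.24]
force: [-0.2, 0.0, -0.5]
opening: 0.0502
```

```bash
cat > look.py <<'E'
from h import *
import sys
n=sys.argv[1]
s=robot.read_state(); print(s["t"],s["tool_pos"].round(4),s["force"].round(2),s["wrist_torque"].round(3),s["opening"].round(4),Ro.from_rotvec(s["orientation"]).as_matrix()[:,1].round(4))
im=robot.read_camera("wrist");np.save(n+".npy",s,allow_pickle=True)
cv2.imwrite(f"pics/{n}.png",im[:,:,::-1])
cv2.imwrite(f"pics/{n}c.png",cv2.resize(im[180:380,190:440,::-1],None,fx=3,fy=3,interpolation=cv2.INTER_CUBIC))
E
python3 look.py w4
```

```text
Traceback (most recent call last):
  File "look.py", line 4, in <module>
    s=robot.read_state(); print(s["t"],s["tool_pos"].round(4),s["force"].round(2),s["wrist_torque"].round(3),s["opening"].round(4),Ro.from_rotvec(s["orientation"]).as_matrix()[:,1].round(4))
                                                                                                             ^^^^^^^^^^^^^^^^^^
AttributeError: 'float' object has no attribute 'round'
```

```bash
sed -i 's/s\["opening"\].round(4)/round(s["opening"],4)/' look.py
python3 look.py w4
```

```text
7.025 [0.5827 0.2498 0.093 ] [-0.18  0.04 -0.52] [-0.08   0.046 -0.017] 0.0502 [ 9.991e-01 -4.130e-02 -1.000e-04]
```

View pics/w4c.png

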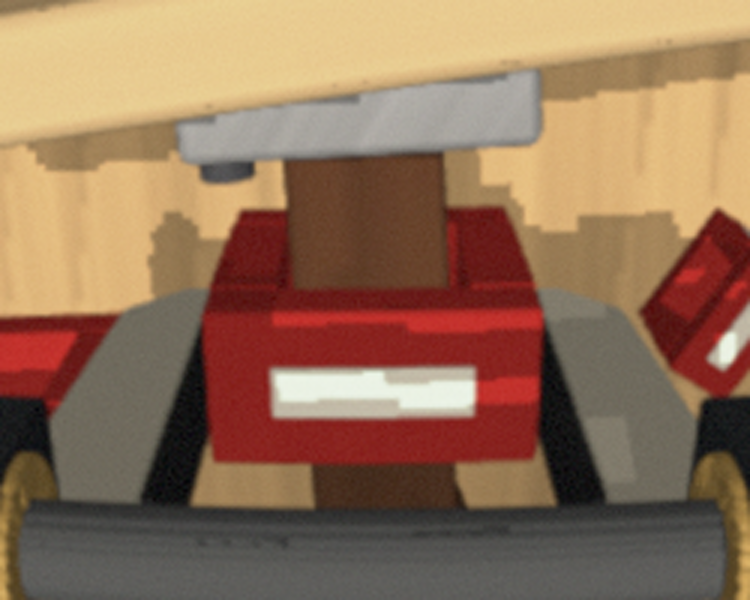

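```bash
cat > path.py <<'E'
import numpy as np
from scipy.optimize import minimize
pin=np.array([.5857,.2155]); a1=.026; a2=.339
d=lambda a:np.array([np.sin(a),-np.cos(a)]); n=lambda a:np.array([np.cos(a),np.sin(a)])
B=[]
for t in np.linspace(-.08,0,321):
    for k in(-1,1): B.append(pin+d(a1)*t+k*.012*n(a1))
for t in np.linspace(0,.12,481):
    for k in(-1,1): B.append(pin+d(a2)*t+k*.012*n(a2))
for a in np.linspace(0,2*np.pi,90): B.append(pin+.012*np.array([np.cos(a),np.sin(a)]))
B=np.array(B)
def clr(c,a):
    q=B-c; l=q@d(a); w=q@n(a); m=np.abs(l)<=.0132
    return .015-np.abs(w[m]).max() if m.any() else .015
def best(s):
    best=None
    # base point
    b=pin+(d(a1) if s<0 else d(a2))*s
    am0=a1 if s<0 else a2
    for a in np.linspace(a1,a2,41):
        for e in np.linspace(-.003,.003,31):
            c=b+e*n((a1+a2)/2)
            v=clr(c,a)
            if best is None or v>best[0]+1e-6: best=(v,c,a,e)
    return best
if __name__=="__main__":
    for s in list(np.arange(-.036,.037,.004))+[.133,.16]:
        v,c,a,e=best(s); print(f"{s*1000:.0f} clr {v*1000:.2f} c {c.round(4)} a {a:.3f}")
E
python3 path.py
```

```text
-36 clr 3.00 c [0.5848 0.2515] a 0.026
-32 clr 3.00 c [0.5849 0.2475] a 0.026
-28 clr 3.00 c [0.585  0.2435] a 0.026
-24 clr 3.00 c [0.5851 0.2395] a 0.026
-20 clr 3.00 c [0.5852 0.2355] a 0.026
-16 clr 3.00 c [0.5853 0.2315] a 0.026
-12 clr 2.58 c [0.5854 0.2275] a 0.057
-8 clr 2.14 c [0.5857 0.2235] a 0.104
-4 clr 1.94 c [0.5862 0.2196] a 0.143
-0 clr 1.80 c [0.5869 0.2157] a 0.190
4 clr 1.94 c [0.5876 0.2118] a 0.222
8 clr 2.14 c [0.5886 0.208 ] a 0.261
12 clr 2.58 c [0.5897 0.2042] a 0.308
16 clr 3.00 c [0.591  0.2004] a 0.339
20 clr 3.00 c [0.5924 0.1966] a 0.339
24 clr 3.00 c [0.5937 0.1929] a 0.339
28 clr 3.00 c [0.595  0.1891] a 0.339
32 clr 3.00 c [0.5963 0.1853] a 0.339
36 clr 3.00 c [0.5977 0.1815] a 0.339
133 clr 15.00 c [0.6327 0.0906] a 0.323
160 clr 15.00 c [0.636  0.0641] a 0.026
```

Emit:
{"fn": "play_rows", "kwargs": {
  "plan": [
    {"slide":[0,0,0.05],"roll":0,"fingers":-1},
    {"slide":[0,0,0.05],"roll":0,"fingers":-1},
    {"slide":[0.005,0,0],"roll":0.24,"fingers":-1},
    {"slide":[0.01,0,0],"roll":0.24,"fingers":-1},
    {"slide":[0,0,0],"roll":0,"fingers":-1},
    {"slide":[0,0,0],"roll":0,"fingers":-1}
  ]
}}

```text
t: 7.82
tool_pos: [0.5831, 0.2497, 0.096]
orientation: [1.19, 1.221, -1.191]
force: [-0.2, -0.7, -0.2]
opening: 0.0502
```

```bash
python3 look.py w5
```

```text
7.825 [0.5831 0.2497 0.096 ] [-0.18 -0.69 -0.22] [-0.08   0.006  0.015] 0.0502 [ 9.997e-01  2.550e-02 -1.000e-04]
```

View pics/w5c.png

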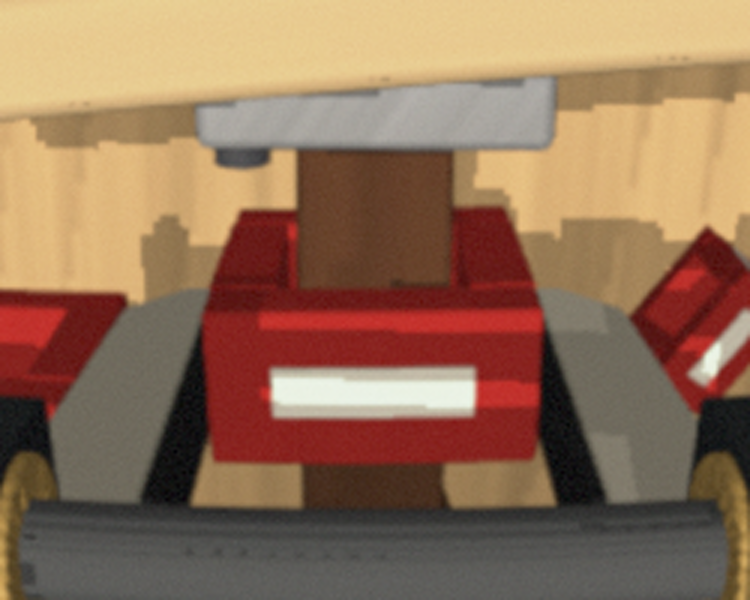

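```bash
cat > rel.py <<'E'
from edge import *
import sys
n=sys.argv[1]; im=cv2.imread(f"pics/{n}.png");s=np.load(n+".npy",allow_pickle=True).item()
c=lambda x,y:((x+.5)/3-.5+190,(y+.5)/3-.5+180)
zr=float(sys.argv[2])
segs=eval(sys.argv[3])
for k,(a,b,z) in segs.items():
    P=onz("wrist",edges(im,c(*a),c(*b),3),z,s); p,d,r=lf(P)
    j=abs(d[1])>abs(d[0])
    if j and d[1]>0:d=-d
    if not j and d[0]<0:d=-d
    print(k,"mid",P[len(P)//2,:2].round(4),"ang",round(float(np.arctan2(d[0],-d[1]) if j else np.arctan2(d[1],d[0])),4),"res",r.round(5))
E
python3 rel.py w5 .140 '{"barL":((299,165),(299,275),.127),"barR":((453,165),(452,270),.127),"barLf":((303,472),(303,495),.127),"barRf":((443,472),(443,490),.127),"ringB":((230,312),(520,312),.14),"ringF":((230,461),(520,462),.14),"rL":((205,330),(212,450),.14),"rR":((541,330),(536,450),.14)}'
python3 rel.py w4 .137 '{"barL":((288,175),(292,275),.127),"barR":((442,165),(447,270),.127),"barLf":((314,475),(314,495),.127),"barRf":((455,475),(458,490),.127),"ringB":((230,312),(520,312),.137),"ringF":((230,461),(520,462),.137),"rL":((205,330),(212,450),.137),"rR":((541,330),(536,450),.137)}'
```

```text
barL mid [0.5725 0.273 ] ang 0.0059 res 5e-05
barR mid [0.5959 0.274 ] ang 0.0109 res 0.00012
barLf mid [0.5735 0.2262] ang 0.0258 res 5e-05
barRf mid [0.5972 0.2273] ang 0.0442 res 5e-05
ringB mid [0.5848 0.2638] ang 0.0362 res 0.0001
ringF mid [0.5854 0.2383] ang 0.0389 res 0.00012
rL mid [0.5599 0.2502] ang 0.0047 res 0.00021
rR mid [0.6097 0.2515] ang 0.047 res 0.00019
barL mid [0.5726 0.2739] ang 0.0076 res 9e-05
barR mid [0.596  0.2742] ang 0.0118 res 0.00012
barLf mid [0.5733 0.2284] ang -0.0116 res 7e-05
barRf mid [0.5973 0.2279] ang 0.2753 res 8e-05
ringB mid [0.5853 0.2636] ang -0.026 res 9e-05
ringF mid [0.5842 0.2379] ang -0.0233 res 0.00014
rL mid [0.5596 0.2517] ang -0.0603 res 0.00021
rR mid [0.6094 0.2497] ang -0.0046 res 0.00022
```

Emit:
{"fn": "play_rows", "kwargs": {
  "plan": [
    {"slide":[0.003,-0.117,0],"roll":0,"fingers":-1},
    {"slide":[0.0033,-0.133,0],"roll":0,"fingers":-1},
    {"slide":[0.0033,-0.133,0],"roll":0,"fingers":-1},
    {"slide":[0.0033,-0.133,0],"roll":0,"fingers":-1},
    {"slide":[0.0033,-0.133,0],"roll":0,"fingers":-1},
    {"slide":[0.0033,-0.133,0],"roll":0.22,"fingers":-1},
    {"slide":[0,0,0],"roll":0,"fingers":-1}
  ]
}}

```text
t: 8.75
tool_pos: [0.5838, 0.2259, 0.0961]
orientation: [1.167, 1.235, -1.167]
force: [-0.2, -0.4, -0.1]
opening: 0.0499
```

```bash
python3 look.py w6
```

```text
8.75 [0.5838 0.2259 0.0961] [-0.2  -0.44 -0.11] [-0.095  0.113 -0.065] 0.0499 [9.984e-01 5.680e-02 1.000e-04]
```

View pics/w6c.png

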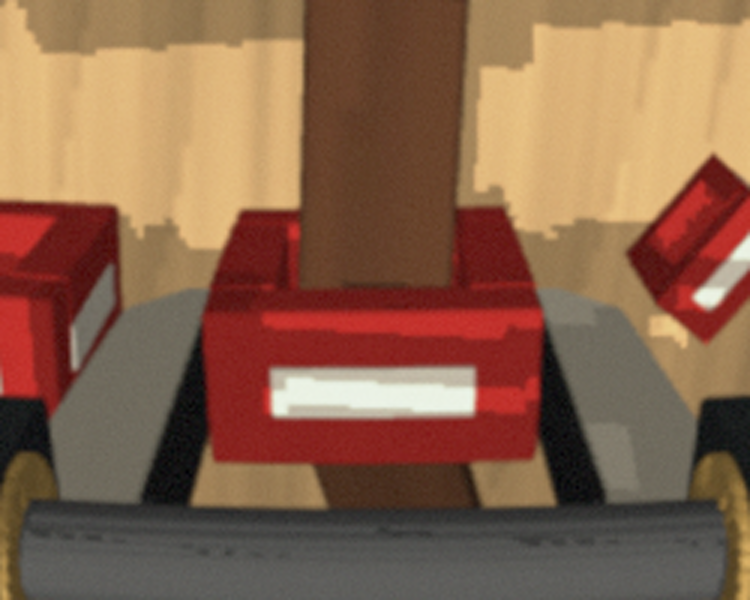

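Emit:
{"fn": "play_rows", "kwargs": {
  "plan": [
    {"slide":[0.01,-0.133,0],"roll":0.337,"fingers":-1},
    {"slide":[0.017,-0.13,0],"roll":0.28,"fingers":-1},
    {"slide":[0.023,-0.13,0],"roll":0.3,"fingers":-1},
    {"slide":[0,0,0],"roll":0,"fingers":-1}
  ]
}}

```text
t: 9.3
tool_pos: [0.5852, 0.2144, 0.096]
orientation: [1.073, 1.291, -1.073]
force: [0.1, 0.9, -0.8]
opening: 0.0502
```

```bash
python3 look.py w7
```

```text
9.3 [0.5852 0.2144 0.096 ] [ 0.1   0.93 -0.83] [-0.031  0.034  0.009] 0.0502 [ 0.9831  0.1829 -0.    ]
```

View pics/w7c.png

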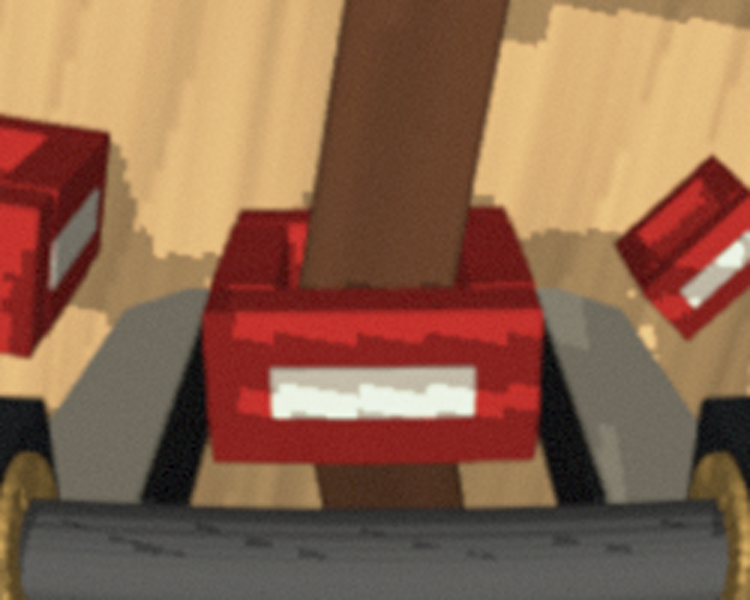

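Emit:
{"fn": "play_rows", "kwargs": {
  "plan": [
    {"slide":[0.033,-0.13,0],"roll":0.265,"fingers":-1},
    {"slide":[0.033,-0.127,0],"roll":0.28,"fingers":-1},
    {"slide":[0.037,-0.127,0],"roll":0.337,"fingers":-1},
    {"slide":[0.043,-0.127,0],"roll":0.22,"fingers":-1},
    {"slide":[0,0,0],"roll":0,"fingers":-1}
  ]
}}

```text
t: 9.98
tool_pos: [0.5897, 0.199, 0.0961]
orientation: [0.957, 1.35, -0.957]
force: [-0.7, -0.5, -1.1]
opening: 0.05
```

```bash
python3 look.py w8
```

```text
9.975 [0.5897 0.199  0.0961] [-0.67 -0.5  -1.09] [-0.074  0.038  0.041] 0.05 [0.9436 0.3311 0.    ]
```

View pics/w8c.png

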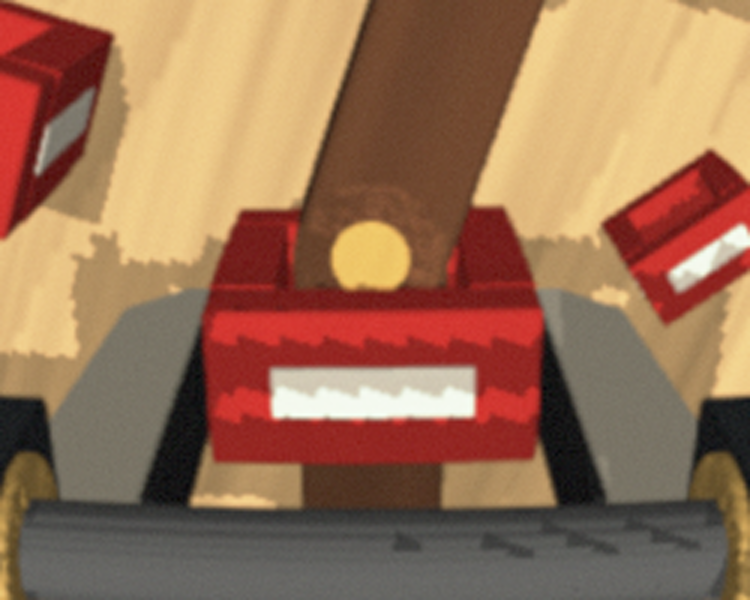

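Emit:
{"fn": "play_rows", "kwargs": {
  "plan": [
    {"slide":[0.0554,-0.157,0],"roll":0,"fingers":-1},
    {"slide":[0.0554,-0.157,0],"roll":0,"fingers":-1},
    {"slide":[0.0554,-0.157,0],"roll":0,"fingers":-1},
    {"slide":[0.0554,-0.157,0],"roll":0,"fingers":-1},
    {"slide":[0.0554,-0.157,0],"roll":0,"fingers":-1},
    {"slide":[0.0554,-0.157,0],"roll":0,"fingers":-1},
    {"slide":[0.0554,-0.157,0],"roll":0,"fingers":-1},
    {"slide":[0.0554,-0.157,0],"roll":0,"fingers":-1},
    {"slide":[0,0,0],"roll":0,"fingers":-1}
  ]
}}

```text
t: 11.15
tool_pos: [0.6031, 0.1611, 0.0961]
orientation: [0.957, 1.35, -0.957]
force: [0.2, -0.8, -0.2]
opening: 0.0499
```

```bash
python3 look.py w9
```

```text
11.15 [0.6031 0.1611 0.0961] [ 0.19 -0.79 -0.2 ] [-0.094  0.052 -0.052] 0.0499 [0.9435 0.3314 0.    ]
```

View pics/w9c.png

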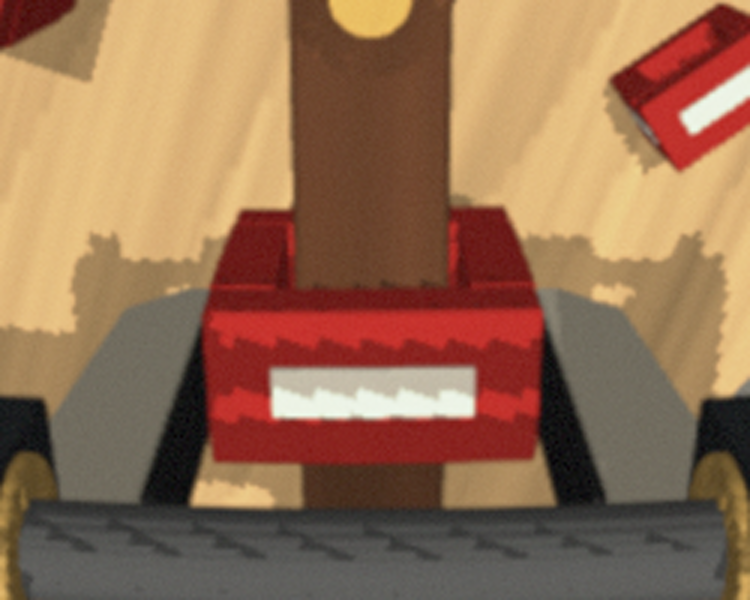

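Emit:
{"fn": "play_rows", "kwargs": {
  "plan": [
    {"slide":[0.0554,-0.157,0],"roll":0,"fingers":-1},
    {"slide":[0.0554,-0.157,0],"roll":0,"fingers":-1},
    {"slide":[0.0554,-0.157,0],"roll":0,"fingers":-1},
    {"slide":[0.0554,-0.157,0],"roll":0,"fingers":-1},
    {"slide":[0.0554,-0.157,0],"roll":0,"fingers":-1},
    {"slide":[0.0554,-0.157,0],"roll":0,"fingers":-1},
    {"slide":[0.0554,-0.157,0],"roll":0,"fingers":-1},
    {"slide":[0.0554,-0.157,0],"roll":0,"fingers":-1},
    {"slide":[0.0554,-0.157,0],"roll":0,"fingers":-1},
    {"slide":[0.0554,-0.157,0],"roll":0,"fingers":-1},
    {"slide":[0.0554,-0.157,0],"roll":0,"fingers":-1},
    {"slide":[0.0554,-0.157,0],"roll":0,"fingers":-1},
    {"slide":[0.0554,-0.157,0],"roll":0,"fingers":-1},
    {"slide":[0.0554,-0.157,0],"roll":0,"fingers":-1},
    {"slide":[0.0554,-0.157,0],"roll":0,"fingers":-1},
    {"slide":[0.0554,-0.157,0],"roll":0,"fingers":-1},
    {"slide":[0.0554,-0.157,0],"roll":0,"fingers":-1},
    {"slide":[0.0554,-0.157,0],"roll":0,"fingers":-1},
    {"slide":[0.0554,-0.157,0],"roll":0,"fingers":-1},
    {"slide":[0,0,0],"roll":0,"fingers":-1}
  ]
}}

```text
t: 13.7
tool_pos: [0.6346, 0.0716, 0.096]
orientation: [0.957, 1.35, -0.957]
force: [0.4, -0.3, -0.9]
opening: 0.0496
```

```bash
python3 look.py w10
python3 - <<'E'
from h import *
im=robot.read_camera("top");cv2.imwrite("pics/top10.png",im[:,:,::-1])
print([(d["extent"],d["p"]) for d in robot.boxes_of("top","tray")])
E
```

```text
13.7 [0.6346 0.0716 0.096 ] [ 0.39 -0.26 -0.85] [-0.061  0.09   0.037] 0.0496 [0.9435 0.3314 0.    ]
[([399.1, 281.0, 76.9, 78.4], 0.74)]
```

View pics/w10.png

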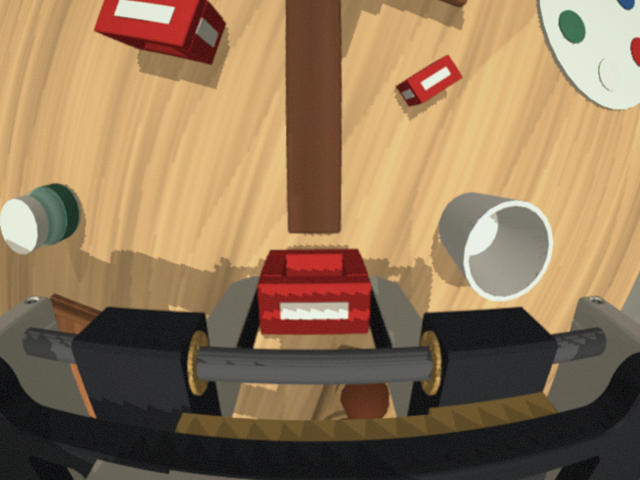

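View pics/top10.png

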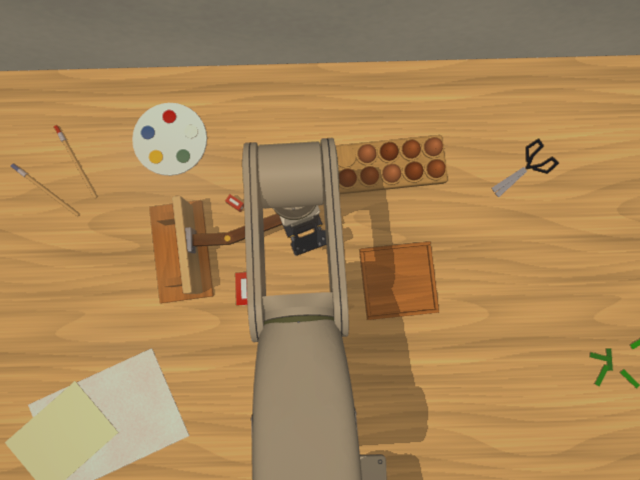

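Emit:
{"fn": "play_rows", "kwargs": {
  "plan": [
    {"slide":[0.06,-0.2,0],"roll":0,"fingers":-1},
    {"slide":[0,-0.5,0.4],"roll":0,"fingers":-1},
    {"slide":[-0.4,-0.75,0.5],"roll":-0.2,"fingers":-1},
    {"slide":[-0.6,-0.8,0.5],"roll":-0.25,"fingers":-1},
    {"slide":[-0.6,-0.8,0.4],"roll":-0.25,"fingers":-1},
    {"slide":[-0.6,-0.8,0.2],"roll":-0.25,"fingers":-1},
    {"slide":[-0.6,-0.8,0],"roll":-0.25,"fingers":-1},
    {"slide":[-0.6,-0.8,0],"roll":-0.25,"fingers":-1},
    {"slide":[-0.6,-0.8,0],"roll":-0.2,"fingers":-1},
    {"slide":[-0.6,-0.8,0],"roll":-0.2,"fingers":-1},
    {"slide":[-0.31,-0.4,0],"roll":0,"fingers":-1},
    {"slide":[0,0,0],"roll":0,"fingers":-1},
    {"slide":[0,0,0],"roll":0,"fingers":-1}
  ]
}}

```text
t: 15.48
tool_pos: [0.4895, -0.1511, 0.1563]
orientation: [1.15, 1.246, -1.149]
force: [0.0, 0.9, -1.0]
opening: 0.0503
```

```bash
python3 look.py w11
```

```text
15.475 [ 0.4895 -0.1511  0.1563] [ 0.03  0.89 -1.  ] [-0.102  0.066  0.005] 0.0503 [9.968e-01 8.040e-02 6.000e-04]
```

View pics/w11.png

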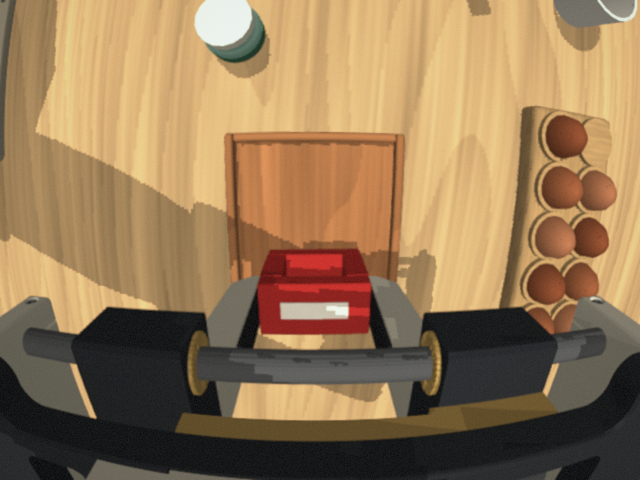

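Run:
```python
from h import *
s=np.load("w11.npy",allow_pickle=True).item()
print(onz("wrist",[[225,134],[404,134],[314,134]],.024,s).round(4))
```

```text
[[ 0.4073 -0.0794  0.024 ]
 [ 0.5638 -0.0667  0.024 ]
 [ 0.4852 -0.0748  0.024 ]]
```

Emit:
{"fn": "play_rows", "kwargs": {
  "plan": [
    {"slide":[0,0,-0.3],"roll":0,"fingers":-1},
    {"slide":[0,0,-0.7],"roll":0,"fingers":-1},
    {"slide":[0,0,-0.8],"roll":0,"fingers":-1},
    {"slide":[0,0,-0.8],"roll":0,"fingers":-1},
    {"slide":[0,0,-0.7],"roll":0,"fingers":-1},
    {"slide":[0,0,-0.5],"roll":0,"fingers":-1},
    {"slide":[0,0,-0.4],"roll":0,"fingers":-1},
    {"slide":[0,0,-0.25],"roll":0,"fingers":-1},
    {"slide":[0,0,-0.15],"roll":0,"fingers":-1},
    {"slide":[0,0,-0.05],"roll":0,"fingers":-1},
    {"slide":[0,0,0],"roll":0,"fingers":-1}
  ]
}}

```text
t: 16.9
tool_pos: [0.4893, -0.1516, 0.0169]
orientation: [1.15, 1.245, -1.15]
force: [-0.0, 0.1, -1.3]
opening: 0.0499
```

Emit:
{"fn": "play_rows", "kwargs": {
  "plan": [
    {"slide":[0,0,-0.02],"roll":0,"fingers":-1},
    {"slide":[0,0,-0.02],"roll":0,"fingers":-1},
    {"slide":[0,0,0],"roll":0,"fingers":-1}
  ]
}}

```text
t: 17.27
tool_pos: [0.489, -0.1515, 0.0154]
orientation: [1.15, 1.246, -1.15]
force: [0.2, -0.0, -1.4]
opening: 0.0497
```

Emit:
{"fn": "play_rows", "kwargs": {
  "plan": [
    {"slide":[0,0,-0.02],"roll":0,"fingers":-1},
    {"slide":[0,0,0],"roll":0,"fingers":-1}
  ]
}}

```text
t: 17.52
tool_pos: [0.4889, -0.1515, 0.0147]
orientation: [1.15, 1.246, -1.15]
force: [-0.1, 0.1, -1.1]
opening: 0.05
```

Emit:
{"fn": "play_rows", "kwargs": {
  "plan": [
    {"slide":[0,0,-0.02],"roll":0,"fingers":-1},
    {"slide":[0,0,0],"roll":0,"fingers":-1}
  ]
}}

```text
t: 17.77
tool_pos: [0.4889, -0.1515, 0.0141]
orientation: [1.15, 1.246, -1.15]
force: [0.5, -0.6, -1.0]
opening: 0.0496
```

Emit:
{"fn": "play_rows", "kwargs": {
  "plan": [
    {"slide":[0,0,-0.02],"roll":0,"fingers":-1},
    {"slide":[0,0,0],"roll":0,"fingers":-1}
  ]
}}

```text
t: 18.02
tool_pos: [0.489, -0.1516, 0.014]
orientation: [1.15, 1.246, -1.15]
force: [-3.0, 1.3, 5.2]
opening: 0.0499
```

Emit:
{"fn": "play_rows", "kwargs": {
  "plan": [
    {"slide":[0,0,-0.02],"roll":0,"fingers":-1},
    {"slide":[0,0,0],"roll":0,"fingers":-1}
  ]
}}

```text
t: 18.27
tool_pos: [0.489, -0.1516, 0.0139]
orientation: [1.15, 1.246, -1.15]
force: [-5.6, 0.5, 10.8]
opening: 0.0499
```

Contact with the tray floor; back off the last step, then open gently.

Emit:
{"fn": "play_rows", "kwargs": {
  "plan": [
    {"slide":[0,0,0.025],"roll":0,"fingers":-1},
    {"slide":[0,0,0],"roll":0,"fingers":0.12},
    {"slide":[0,0,0],"roll":0,"fingers":0.25},
    {"slide":[0,0,0],"roll":0,"fingers":0.35},
    {"slide":[0,0,0],"roll":0,"fingers":0.4},
    {"slide":[0,0,0],"roll":0,"fingers":0.4}
  ]
}}

```text
t: 19.02
tool_pos: [0.489, -0.1515, 0.0136]
orientation: [1.15, 1.246, -1.15]
force: [-0.7, 0.1, 0.5]
opening: 0.0652
```

```bash
python3 look.py w12
```

```text
19.025 [ 0.489  -0.1515  0.0136] [-0.68  0.11  0.53] [-0.07   0.062  0.015] 0.0652 [ 0.9968  0.0799 -0.    ]
```

View pics/w12.png

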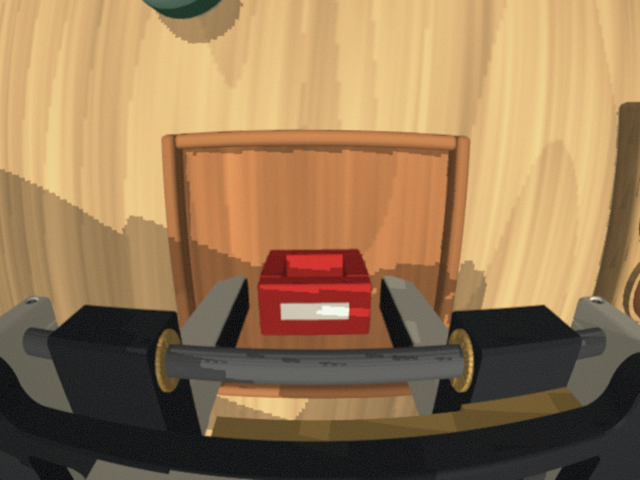

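Emit:
{"fn": "play_rows", "kwargs": {
  "plan": [
    {"slide":[0,0,0.2],"roll":0,"fingers":0.4},
    {"slide":[0,0,0.5],"roll":0,"fingers":0.4},
    {"slide":[0,0,0.8],"roll":0,"fingers":0.4},
    {"slide":[0,0,0.9],"roll":0,"fingers":0.4},
    {"slide":[0,0,0.9],"roll":0,"fingers":0.4},
    {"slide":[0,0,0.9],"roll":0,"fingers":0.4},
    {"slide":[-0.3,-0.6,0.6],"roll":0,"fingers":0.4},
    {"slide":[-0.3,-0.8,0],"roll":0,"fingers":0.4},
    {"slide":[-0.3,-0.9,0],"roll":0,"fingers":0.4},
    {"slide":[-0.3,-0.9,0],"roll":0,"fingers":0.4},
    {"slide":[-0.3,-0.9,0],"roll":0,"fingers":0.4},
    {"slide":[-0.3,-0.9,0],"roll":0,"fingers":0.4},
    {"slide":[-0.2,-0.5,0],"roll":0,"fingers":0.4},
    {"slide":[0,0,0],"roll":0,"fingers":0.4},
    {"slide":[0,0,0],"roll":0,"fingers":0.4}
  ]
}}

```text
t: 20.95
tool_pos: [0.4293, -0.3158, 0.1579]
orientation: [1.15, 1.246, -1.15]
force: [0.2, 0.8, 0.5]
opening: 0.0651
```

```bash
python3 look.py w13;python3 - <<'E'
from h import *
for n in("top","scene"):
    im=robot.read_camera(n);cv2.imwrite(f"pics/{n}13.png",im[:,:,::-1])
a=np.hstack([cv2.imread("pics/top13.png"),cv2.imread("pics/scene13.png")]);cv2.imwrite("pics/both13.png",cv2.resize(a,(800,300),interpolation=cv2.INTER_AREA))
E
```

```text
20.95 [ 0.4293 -0.3158  0.1579] [0.15 0.77 0.51] [-0.108  0.062 -0.008] 0.0651 [9.968e-01 8.020e-02 3.000e-04]
```

View pics/scene13.png

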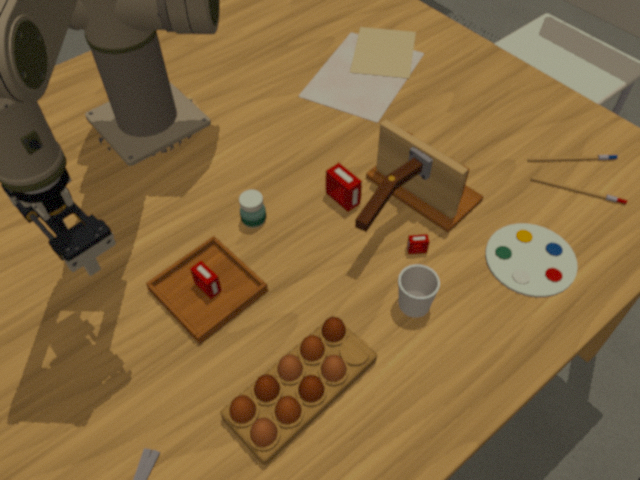

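View pics/top13.png

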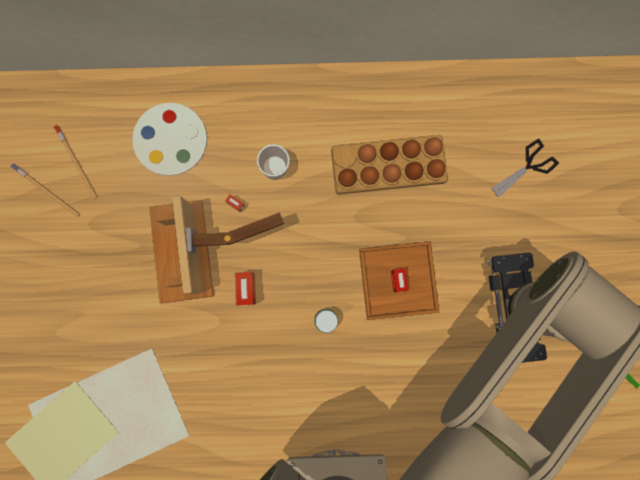

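The ring stands on its flat side in the middle of the tray (top: about (400, 280); scene: about (206, 280)). The gripper is well clear and everything else sits where it was.

```bash
python3 -c "
from plant import robot
print(robot.close_job())"
```

```text
the job is handed in; nothing more can be done
None
```

The red ring is off the bar and standing on a flat side, hole level, near the middle of the tray. I handed the job in at about 21 s of the 70 s allowed.

- **Along the bar:** I gripped the ring at 10 N and lifted it 3 mm so it was clear of the bar. I then followed the bar's bend of about 0.31 rad, turning the gripper with it, until the ring was off the free end. At each stop the force reading stayed near its roughly 1 N noise level, so there was no sign of contact with the bar. Forces between the stops were not read.
- **Setting down:** I lowered the ring in 0.6 mm steps until it touched the tray floor. The last step pressed it down with about 11 N, so I eased off before opening the fingers.
- **Last checks:** By eye, the final top and scene pictures show the ring upright in the tray, the gripper well clear, and the jar, cup, egg box and look-alike rings where they were.
- **What disagreed:** The wrist camera's calibration seemed about 1.4 mm off sideways compared with the fingers in its own picture, so I centred the grasp on the fingers instead. The tray position differed by up to about 2 cm between the cameras. I used the top view, and the wrist camera agreed with it to within about 3 mm.

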